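# Load a copper electrode plate into its holder and lock the keeper

## Task

Lay the square copper plate flat in the square pocket of the metal plate holder, fully down, then swing the blue keeper arm over it as far as it goes. Then lock the keeper: turn the brass castle nut clockwise (seen from above), without backing it off or going past, to the next position where its slots line up with the cross hole of the stud. Leave the round copper disc, the vial, the weighing boat and the screwdriver alone.

Things in the scene. Friction and masses are not known exactly. Their poses are not given: they have to be found in the camera images.
- plate: square copper plate, 44 x 44 x 8 mm, 0.14 kg, loose, flat on the worktop; origin at the centre of its underside, x and y along its sides, z up
- holder: fixed aluminium block, 80 mm (its x) by 150 mm (its y, from -70 to +80 mm), top 28 mm above the worktop; origin on the worktop, z up; may stand turned by some 20 degrees. Pocket at y = -35 mm, stud at y = +50 mm. From the middle of the pocket's two x sides finger channels 34 mm wide (along y) run out through the block's sides, their floor 8 mm below the pocket's floor
- pocket (a point): centre of the pocket's floor, 22 mm above the worktop; axes as the holder's. The pocket is 47 x 47 mm, 6 mm deep, square to the holder: a seated plate has 1.5 mm to spare each side and stands 2 mm proud. The channels give room for fingers holding the plate by the two sides across the holder's x; 3 mm of the plate overhangs the supporting floor there
- stud (a point): centre of the top of the fixed 13 mm steel stud, 62 mm above the worktop; axes as the holder's. Its cross hole runs along the holder's y, 56 mm above the worktop; a red line on the stud's top shows the direction of the hole
- keeper (a joint): swing of the blue keeper arm about the stud: 0 = closed, at its stop, pointing to the holder's -y over the pocket; positive = opened, counter-clockwise from above towards the holder's +x (1.2 to 1.8 at the start). Steady friction 0.12 N m, stays where left. Arm 20 mm wide, 100 mm long from the stud's axis, from 32 to 38 mm above the worktop (2 mm over a seated plate)
- keeper_post (a point): the black upright round post on the keeper arm, 80 mm from the stud's axis: 11 mm in diameter, rising from 38 to 66 mm above the worktop; this point is the centre of its top end. Can be pinched from above; being round it turns between the fingers
- nut (a joint): turn of the brass castle nut, positive clockwise seen from above (tightening). Its six slots line up with the cross hole at 0, 1.047, 2.094; at the start it stands between 0.25 and 0.75, so the next position is 1.047. Turns at a steady friction of 0.12 N m and stays where it is left
- nut_top (a point): centre of the nut's top, about 60 mm above the worktop. Brass hexagon 36 mm across flats, from 38 mm (right on the keeper's hub) to 50 mm above the worktop, with a crown of six teeth (within a 37 mm circle) from 50 to 60 mm; a slot lies in the middle of each flat. At nut angle 0 two opposite flats face the holder's +y and -y
- disc: round copper disc, 44 mm diameter, 8 mm thick, loose on the worktop; origin at the centre of its underside; not to be used
- vial: small glass vial with a black cap, 23 mm diameter, 51 mm tall, standing; origin at the centre of its underside
- weigh_boat: white square weighing boat, 61 x 61 x 14 mm; origin at the centre of its underside
- screwdriver: small screwdriver with a yellow handle, 156 mm long, lying; origin under its middle
There are look-alikes about, which are no part of the job. What is shaped like the plate but turquoise is not meant.

How it is judged:
On the way, in this order (a step that is already met when the one before it is completed fails the run):
1. the plate lies flat in the pocket, released, with the keeper still open (horizontal distance between plate and pocket below 0.004 m and z of plate in the frame of pocket between -0.002 and 0.002 m and angle between plate's own z axis and vertical below 0.06 rad and contact force between the fingers and plate below 0.3 N and value of joint keeper above 0.6 rad), for 0.2 s.
2. the keeper arm is closed over the seated plate (horizontal distance between plate and pocket below 0.004 m and z of plate in the frame of pocket between -0.002 and 0.002 m and angle between plate's own z axis and vertical below 0.06 rad and value of joint keeper below 0.08 rad), for 0.2 s.
3. the nut's slots line up with the cross hole (all of step 2 and value of joint nut between 0.947 and 1.147 rad), for 0.2 s.
At the end, for the whole second after the job is handed in: The plate lies flat on the pocket's floor (within 4 mm of the centre and 2 mm in height, tilted under 0.06 rad) and at rest, the keeper is closed (under 0.08 rad) and the nut stands at 1.047 within 0.1 rad (all of step 3 and linear speed of plate below 0.01 m/s); the robot touches nothing.
It fails at once if the nut is backed off towards the previous position (value of joint nut below 0.1 rad).
It fails at once if the nut is turned past the next position (value of joint nut above 1.3 rad).
It fails at once if a bystander (disc, vial, weighing boat, screwdriver) is moved by more than 3 cm (distance of any of disc, vial, weigh_boat, screwdriver from where it was at the start of the episode above 0.03 m).
It fails at once if the vial is tipped (angle between vial's own z axis and vertical above 0.5 rad).
It also fails if it takes over 58 s, if anything falls off the work surface, if the arm or the gripper's body presses on something with over 40 N, if the wrist force passes 120 N, or if a joint passes its speed limit or range.

## Robot

A 6-joint arm with a two-finger parallel gripper is mounted at the origin on a cart in front of the work surface, level with it; the furniture and walls round the work are solid. World frame = base frame: x ahead of the robot, y to its left, z up, the work surface at z = 0. Lengths are in m, angles in rad, forces in N, time in s.
With the tool pointing down it reaches from about 0.375 to 0.825 m from the base axis. Payload 5.5 kg.
Tool frame: the origin (TCP) lies at the very end of the fingers, on their centre line; the grasp point (between the pads) lies 19 mm behind it; z points along the fingers, y is the line along which they close (so a half turn about z gives the same grasp; the last joint's range is limited). The gripper opens to 85 mm and grips with 20 to 120 N. Pads are 22 mm wide; open, the fingers measure 114 mm over their backs; the gripper's body (76 mm by 85 mm) begins 54 mm behind the grasp point. The pads swing forward as they close: fully open they stand 13 mm farther back than shut.
Start: joints at [-1.181, 0.314, -0.047, 1.21, 0, 1.571], TCP at [0.228, -0.555, 0.202] pointing down, gripper open.
Joint ranges: [-2.67, 2.67], [-0.69, 1.73], [-1.03, 1.25], [-2.08, 2.16], [-1.42, 1.45], [-3.14, 3.14]. Speed limits (rad/s): [2.39, 2.39, 3.01, 3.14, 3.14, 3.14].

## Interface

Orientations are given as a rotation vector (axis times angle).
In Python, from rig import r gives the robot as it stands.
- The arm moves only by the tool step_arm, never from a script. Its argument "commands" is text: rows parted by semicolons, each of 7 numbers parted by spaces: the turn, a rotation vector about the tool's x, y, z in rad, then the shift along the tool's x, y, z in mm, then the gripper's target within -1 to 1 (fully open at 1, half-way at 0, shut at -1). A call has 1 to 20 rows; each row is the pose to reach, as a shift and turn from the pose commanded when the call began, along the tool's axes at that moment; what a row does not reach only later rows make up. A row lasts 1/10 s, in which the tool goes at most 50 mm and 8.59 degrees, less where a joint would pass 70% of its speed; a pose out of reach is approached as far as the arm can. A call with a gripper value outside its range is refused whole. The fingers move at their own pace and stop on an object; the grip force is fixed at half the most. Time passes only in rows, so rows that repeat a pose let the fingers close. It gives the time, the measured TCP pose, the force, the opening and the grip force at its end, in the units of the state.
- r.read_state(): the state, without advancing time (a new reading comes with each control period).
- r.capture(name): name is "side" or "top" or "wrist"; returns the picture (384x512x3 uint8, red, green, blue); there is no depth.
- r.camera_info(name): a dict with "camera_matrix" (3x3 intrinsics, pixels), "k1" (the pictures are not rectified: a ray, as slopes to the right and down, at radius r is drawn at 1 + k1 r^2 times it, then the intrinsics apply), "R" (3x3) and "t" (3): a world point X has camera coordinates R X + t. Camera axes: x right, y down, z forward; pixel columns grow to the right and rows downward; lengths in m; the calibration is good to about 2 mm. A picture is of the moment at which its call begins: read the wrist's pose just before it. camera_info takes no time and is no camera call; for the wrist camera it gives the pose at the moment of the call.
- r.sign_off(): hands the job in; it is judged then, once.
Trained networks look in the newest picture that a camera, given by its name, has taken for a name from the list of things; names that differ only in an ending like _2 or _b are one class to them, and where a whole thing is asked for, a point or a joint stands for the part that bears it (a point fixed in the world has none). Each returns a list of dicts, best first, with "p" (0 to 1); they miss things now and then, are a little off and sometimes report something else, mostly with a low value. They report only what shows in the picture. A call takes as long as a camera call. They do not tell look-alikes from the thing itself.
- r.masks_of(camera, query): "pixels" (384x512 bool, what is visible of it).
- r.spot_point(camera, query): "position" ([x, y, z] in m, in the coordinates of the camera as it stood for that picture, good to about 4 mm: a listed point, or the origin of a listed thing).
The state is a dict: "time_s": time; "q": joint angles; "dq": joint speeds; "effort": joint torques, N m; "position": TCP position; "tcp_rot": TCP orientation; "contact_force": force on the tool from outside, world axes, zero at the start; "moment": the same for the moment, N m; "width": finger opening in m; "finger_force": force on a finger pad.
Only numpy, scipy, OpenCV 4.12 (cv2) and the standard library are available. Lean on these libraries where they do the work, as an engineer would, in place of code of your own. Each camera call takes 0.05 s, during which the arm holds its last target. There are 200 camera calls.

## Working session

There is one attempt and no reset: what is moved stays moved. The work goes in short steps, Python scripts to look and compute and a tool call to move; the robot and the scene stay as the last step left them, time stands still between calls to the robot, and variables do not carry over. Pictures are saved under pics/ and viewed, at most 10 in all, crops included, and the job is handed in when it is done.

Besides the shell and the picture viewer there is one more tool, called as name(argument=value, ...), one argument or row to a line, values as JSON. step_arm: Moves the arm, as the interface text tells. Its arguments: {"type":"object","properties":{"commands":{"type":"string"}},"required":["commands"]}

```bash
mkdir -p pics; ls; cat > h.py <<'E'
import numpy as np, cv2
from rig import r
from scipy.spatial.transform import Rotation as Ro
def info(c):
    i=r.camera_info(c); return np.array(i["camera_matrix"]),i["k1"],np.array(i["R"]),np.array(i["t"])
def pix2world(c,uv,z,I=None):
    K,k1,R,t=I or info(c)
    uv=np.atleast_2d(np.array(uv,float))
    s=cv2.undistortPoints(uv[:,None],K,np.array([k1,0,0,0,0.]))[:,0]
    d=np.c_[s,np.ones(len(s))]@R; o=-R.T@t
    return o+d*((z-o[2])/d[:,2])[:,None]
def cam2world(c,p,I=None):
    K,k1,R,t=I or info(c); return R.T@(np.array(p)-t)
def world2pix(c,X,I=None):
    K,k1,R,t=I or info(c)
    return cv2.projectPoints(np.atleast_2d(np.array(X,float)),cv2.Rodrigues(R)[0],t,K,np.array([k1,0,0,0,0.]))[0][:,0]
def save(c,n):
    im=r.capture(c); cv2.imwrite(f"pics/{n}.png",im[:,:,::-1]); return im
E
python3 - <<'E'
from h import *
a=save("top","top0");b=save("side","side0")
cv2.imwrite("pics/both.png",cv2.resize(np.vstack([a,b])[:,:,::-1],(400*1,600)) )
for c in("top",):
  for q in["plate","holder","pocket","stud","keeper_post","nut_top","disc","vial","weigh_boat","screwdriver"]:
    for d in r.spot_point(c,q)[:3]: print(c,q,round(d["p"],2),cam2world(c,d["position"]).round(3))
print(r.read_state())
E
```

```text
pics
top plate 0.7 [ 0.454 -0.3    0.005]
top plate 0.44 [ 0.453 -0.207  0.003]
top holder 0.73 [0.614 0.162 0.065]
top holder 0.71 [0.545 0.119 0.002]
top holder 0.7 [ 0.391 -0.104  0.004]
top pocket 0.74 [0.552 0.082 0.019]
top pocket 0.57 [0.613 0.162 0.064]
top stud 0.68 [0.536 0.162 0.064]
top keeper_post 0.44 [0.617 0.164 0.064]
top nut_top 0.39 [0.538 0.163 0.058]
top disc 0.56 [ 0.585 -0.215  0.002]
top vial 0.44 [ 0.396 -0.103  0.004]
top screwdriver 0.66 [0.517 0.366 0.003]
{'time_s': 0.6, 'q': array([-1.18100365e+00,  3.13460288e-01, -4.71018284e-02,  1.21017127e+00,
        1.59121085e-05,  1.57080687e+00]), 'dq': array([-5.15038099e-04, -4.45153335e-04, -2.15111569e-04, -8.72808060e-04,
        6.42172838e-05, -2.49283454e-03]), 'effort': array([ 4.04388384e-04, -5.39139104e+01,  3.39893854e+01,  1.86893063e-03,
       -5.42318583e-05,  6.86572633e-06]), 'position': array([ 0.2280078 , -0.55500153,  0.20232252]), 'tcp_rot': array([3.08206088e+00, 6.08388424e-01, 4.36688699e-05]), 'contact_force': array([ 0.09715208, -0.48310185,  0.32220631]), 'moment': array([0.00131698, 0.00752916, 0.01246962]), 'finger_force': 0.0, 'width': 0.08504194503136302}
```

View pics/top0.png

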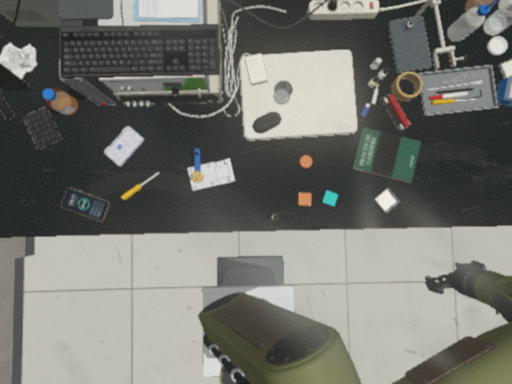

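View pics/side0.png

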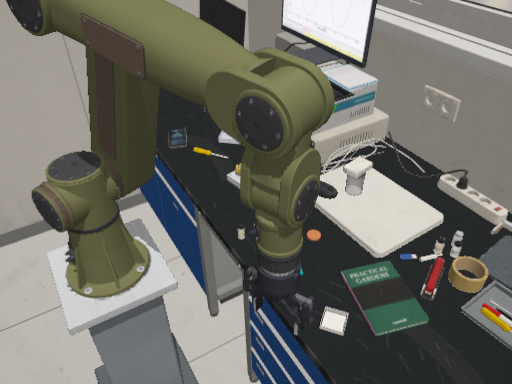

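The top view shows the copper plate at about (305,199), with its turquoise look-alike at (330,198). The disc is at (306,161) and the vial at (275,216). The holder is at (211,174), with its nut at (197,176) and the keeper pointing up to (197,150). The side view mostly shows the robot. Next I look at the plate from nearer.

```bash
cat >> h.py <<'E'
def R_down(yaw):  # tool y at world angle yaw (rad), z down
    y=np.array([np.cos(yaw),np.sin(yaw),0]); z=np.array([0,0,-1.]); return np.c_[np.cross(y,z),y,z]
def go(p,yawdeg):  # numbers for step_arm from present pose
    s=r.read_state(); A=Ro.from_rotvec(s["tcp_rot"])
    t=(A.inv()*Ro.from_matrix(R_down(np.radians(yawdeg)))).as_rotvec()
    d=A.inv().apply(np.array(p)-s["position"])*1000
    print("turn",t.round(3),"shift",d.round(1),"rows>=",round(max(np.linalg.norm(t)/.15,np.linalg.norm(d)/50),1))
def yaw(): return np.degrees(np.arctan2(*Ro.from_rotvec(r.read_state()["tcp_rot"]).as_matrix()[[1,0],1]))
E
python3 -c "
from h import *
print(yaw()); go([.40,-.207,.2],0)
print(info('wrist'))"
```

```text
-67.66712865582211
turn [ 0.     0.    -1.181] shift [ 291.3 -256.5    2.3] rows>= 7.9
(array([[326.94684377,   0.        , 254.43543201],
       [  0.        , 326.94684377, 190.00176798],
       [  0.        ,   0.        ,   1.        ]]), -0.0008308393772212406, array([[ 3.80539892e-01, -9.24764452e-01, -3.15686634e-04],
       [-8.74548494e-01, -3.59986981e-01,  3.24922000e-01],
       [-3.00589958e-01, -1.23369699e-01, -9.45740765e-01]]), array([-0.6004519 , -0.04066156,  0.38104958]))
```

```bash
python3 -c "
from h import *
go([.453,-.207,.2],0)"
```

```text
turn [ 0.     0.    -1.181] shift [ 340.4 -236.4    2.3] rows>= 8.3
```

step_arm(
  commands="0 0 -0.3 85 -59 0 1;0 0 -0.6 170 -118 0 1;0 0 -0.9 255 -177 0 1;0 0 -1.18 340 -236 2 1;0 0 -1.18 340 -236 2 1;0 0 -1.18 340 -236 2 1;0 0 -1.18 340 -236 2 1;0 0 -1.18 340 -236 2 1;0 0 -1.18 340 -236 2 1;0 0 -1.18 340 -236 2 1",
)

```text
time_s: 1.6
position: [0.4538, -0.2059, 0.2004]
tcp_rot: [2.219, 2.223, 0.0]
contact_force: [-0.6, 0.0, 0.8]
width: 0.0855
finger_force: 0.0
```

```bash
python3 - <<'E'
from h import *
s=r.read_state();print(s["position"],yaw(),s["time_s"])
I=info("wrist"); im=save("wrist","w1")
for d in r.spot_point("wrist","plate")[:3]: print(d["p"],cam2world("wrist",d["position"],I).round(4))
for d in r.masks_of("wrist","plate")[:3]:
    m=d["pixels"]; c=max(cv2.findContours(m.astype(np.uint8),0,1)[0],key=cv2.contourArea)[:,0]
    w=pix2world("wrist",c,.008,I)[:,:2]
    print(d["p"],im[m].mean(0).round(),cv2.minAreaRect((w*1000).astype(np.float32)))
E
```

```text
[ 0.45375997 -0.20590216  0.20038304] 0.09957545050427188 1.6
0.96 [ 0.4523 -0.2089  0.0013]
0.58 [ 4.564e-01 -2.972e-01  1.000e-04]
0.67 [232. 141.  82.] ((453.42041015625, -206.69874572753906), (44.98460388183594, 44.556522369384766), 86.53217315673828)
0.62 [ 28. 213. 211.] ((454.6817932128906, -295.12518310546875), (47.43653106689453, 45.928958892822266), 69.40882873535156)
0.39 [83. 81. 72.] ((389.02313232421875, -98.18675231933594), (31.7597713470459, 24.69568634033203), 0.13016393780708313)
```

View pics/w1.png

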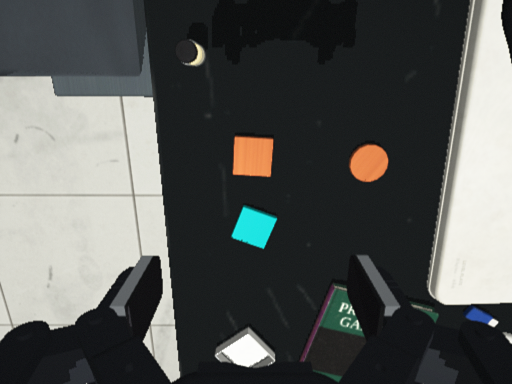

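The copper plate shows at pixel (253,157), turquoise at (254,227), disc at (369,163) and vial at (190,53). The measured plate size (45 mm) is right, with yaw about -3.5°.

step_arm(
  commands="0 0 0.063 -1 0 30 0.35;0 0 0.063 -1 0 70 0.35;0 0 0.063 -1 0 110 0.35;0 0 0.063 -1 0 150 0.35;0 0 0.063 -1 0 180 0.35;0 0 0.063 -1 0 190 0.35;0 0 0.063 -1 0 195 0.35;0 0 0.063 -1 0 195 0.35;0 0 0.063 -1 0 195 0.35",
)

```text
time_s: 2.65
position: [0.454, -0.2095, 0.0068]
tcp_rot: [2.29, 2.147, 0.001]
contact_force: [0.7, 0.9, 0.2]
width: 0.0576
finger_force: 0.0
```

```bash
python3 - <<'E'
from h import *
s=r.read_state();print(s["position"],yaw(),s["time_s"],s["width"],s["contact_force"])
im=save("wrist","w2"); cv2.imwrite("pics/w2c.png",im[:,:,::-1])
E
```

```text
[ 0.45403915 -0.20946812  0.006776  ] -3.7046984876817253 2.65 0.05762426782650289 [0.71083614 0.90639912 0.2311115 ]
```

View pics/w2c.png

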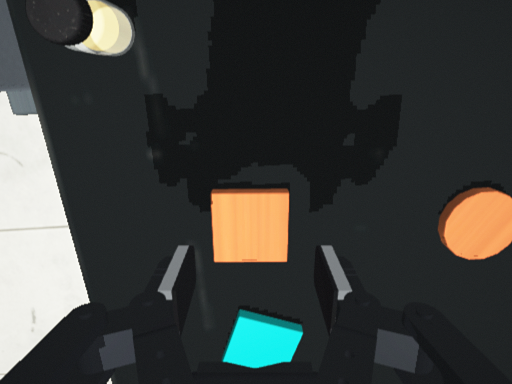

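The plate (211-289, 190-262) lies between the fingers, whose tips are at rows ~245. The turquoise piece is just below. I check the along-finger offset numerically.

```bash
python3 - <<'E'
from h import *
I=info("wrist");s=r.read_state();p=s["position"]
print(world2pix("wrist",[p,p+[0,0,.019],[p[0],p[1],.008]],I))
im=r.capture("wrist")
for d in r.masks_of("wrist","plate")[:2]:
    m=d["pixels"]; c=max(cv2.findContours(m.astype(np.uint8),0,1)[0],key=cv2.contourArea)[:,0]
    w=pix2world("wrist",c,.008,I)[:,:2]
    print(d["p"],im[m].mean(0).round(),cv2.minAreaRect((w*1000).astype(np.float32)))
for d in r.spot_point("wrist","plate")[:2]: print(d["p"],cam2world("wrist",d["position"],I).round(4))
E
```

```text
[[251.34891494 231.72233271]
 [251.17637141 247.93952066]
 [251.33939949 232.61665407]]
0.85 [ 21. 220. 218.] ((455.70623779296875, -289.66729736328125), (43.520835876464844, 44.78508758544922), 68.92218017578125)
0.68 [ 0.4539 -0.2087  0.0014]
0.56 [ 0.4553 -0.2963  0.0008]
```

step_arm(
  commands="0 0 0 3 0 2 0.35;0 0 0 3 0 4 0.35;0 0 0 3 0 4 0.35",
)

```text
time_s: 3.15
position: [0.4528, -0.2052, 0.001]
tcp_rot: [-2.291, -2.149, 0.0]
contact_force: [-0.7, -0.0, -0.8]
width: 0.0576
finger_force: 0.0
```

step_arm(
  commands="0 0 0 0 0 0 0.1;0 0 0 0 0 0 -0.2;0 0 0 0 0 0 -0.3;0 0 0 0 0 0 -0.3;0 0 0 0 0 0 -0.3;0 0 0 0 0 0 -0.3",
)

```text
time_s: 3.75
position: [0.453, -0.2055, 0.0013]
tcp_rot: [2.291, 2.149, 0.0]
contact_force: [0.4, -0.7, 1.3]
width: 0.03
finger_force: 0.0
```

step_arm(
  commands="0 0 0 0 0 -8 0.3;0 0 0 0 0 -8 0.3;0 0 0 0 0 -8 0.3;0 0 0 0 0 -8 0.3;0 0 0 0 0 0 0.3;0 0 0 0 0 2 0.3;0 0 0 0 0 4 0.3;0 0 0 0 0 4 0.3",
)

```text
time_s: 4.55
position: [0.4525, -0.2053, -0.0033]
tcp_rot: [-2.291, -2.149, 0.001]
contact_force: [-0.0, -0.1, 0.8]
width: 0.0556
finger_force: 0.0
```

```bash
python3 - <<'E'
from h import *
s=r.read_state();print(s["position"],s["width"],s["contact_force"])
I=info("wrist");im=save("wrist","w3")
A=Ro.from_rotvec(s["tcp_rot"]).as_matrix()
w=s["width"]/2
for z in(0,-.005,-.01): print(z,world2pix("wrist",[s["position"]+A@[x,y,z] for y in(-w,w) for x in(-.011,.011)],I).round().tolist())
for d in r.masks_of("wrist","plate")[:2]:
    m=d["pixels"]; print(im[m].mean(0).round()); c=max(cv2.findContours(m.astype(np.uint8),0,1)[0],key=cv2.contourArea)[:,0]
    print(cv2.minAreaRect((pix2world("wrist",c,.008,I)[:,:2]*1000).astype(np.float32)))
cv2.imwrite("pics/w3c.png",cv2.resize(im[150:384,100:400,::-1],None,fx=2.5,fy=2.5))
E
```

```text
[ 0.45252187 -0.20529002 -0.00327217] 0.05557849755441171 [-0.01735207 -0.13274927  0.83848211]
0 [[204.0, 249.0], [202.0, 214.0], [298.0, 249.0], [300.0, 214.0]]
-0.005 [[203.0, 253.0], [201.0, 218.0], [300.0, 253.0], [301.0, 218.0]]
-0.01 [[202.0, 257.0], [200.0, 222.0], [301.0, 257.0], [303.0, 222.0]]
[244. 173. 103.]
((453.4046325683594, -205.16448974609375), (46.2890510559082, 43.692935943603516), 86.31996154785156)
[ 20. 203. 201.]
((458.48626708984375, -282.5760498046875), (30.617828369140625, 44.78659439086914), 69.6565170288086)
```

View pics/w3c.png

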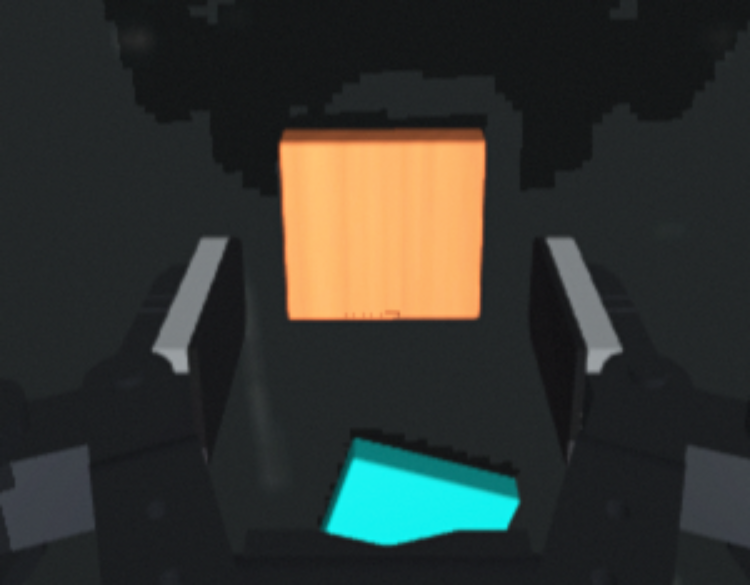

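The plate is at crop (282-485, 130-320). The pad tips are at crop (240,238) and (530,238), full-frame about (196,245) and (312,245). That is higher than the TCP predicts, so I solve for where the tips are.

```bash
python3 - <<'E'
from h import *
from scipy.optimize import least_squares
s=r.read_state();A=Ro.from_rotvec(s["tcp_rot"]).as_matrix();I=info("wrist");w=s["width"]/2
obs=np.array([[196,245],[198,282],[312,245],[310.5,282]])
def f(v,full=0):
    P=[s["position"]+A@[v[0]+sx*.011,v[2]+sy*v[3],v[1]] for sy in(-1,1) for sx in(1,-1)]
    return (world2pix("wrist",P,I)-obs).ravel()
for fixed in(1,0):
    g=(lambda v:f([v[0],v[1],v[2],w])) if fixed else f
    q=least_squares(g,[0,0,0] if fixed else [0,0,0,w]);print(q.x*1000,q.fun.round(1))
E
```

```text
[ -1.51212796 -32.22529548   1.59842808] [ 0.2 -1.1  0.7  1.2  0.1 -1.2 -1.   1.2]
[ -7.11980414 -23.08820433   1.60641506  29.64289246] [-0.2  0.   0.2  0.   0.5  0.  -0.5 -0. ]
```

step_arm(
  commands="0 0 0 0 0 2 0.3;0 0 0 0 0 4 0.3;0 0 0 0 0 4 0.3",
)

```text
time_s: 4.95
position: [0.4528, -0.2054, -0.007]
tcp_rot: [-2.291, -2.149, 0.0]
contact_force: [-0.6, -0.0, -0.8]
width: 0.0553
finger_force: 0.0
```

step_arm(
  commands="0 0 0 0 0 2 0.3;0 0 0 0 0 3 0.3;0 0 0 0 0 3 0.3",
)

```text
time_s: 5.25
position: [0.4529, -0.2054, -0.0099]
tcp_rot: [-2.291, -2.149, 0.0]
contact_force: [0.0, -0.0, -0.2]
width: 0.0556
finger_force: 0.0
```

step_arm(
  commands="0 0 0 0 0 2 0.3;0 0 0 0 0 4 0.3;0 0 0 0 0 4 0.3",
)

```text
time_s: 5.55
position: [0.4527, -0.2054, -0.014]
tcp_rot: [-2.291, -2.149, 0.0]
contact_force: [-0.1, -0.3, 0.6]
width: 0.0559
finger_force: 0.0
```

```bash
python3 - <<'E'
from h import *
s=r.read_state();print(s["position"],s["width"],s["contact_force"])
a=r.capture("wrist"); 
b=r.capture("side"); p=world2pix("side",[s["position"]])[0].astype(int); print(p)
y0=min(max(p[1]-60,0),304);x0=min(max(p[0]-80,0),352)
c1=cv2.resize(a[150:384,100:400],(400,312));c2=cv2.resize(b[y0:y0+80,x0:x0+110],(400,291),interpolation=2)
cv2.imwrite("pics/w4.png",np.hstack([c1[:291],c2])[:,:,::-1])
E
```

```text
[ 0.45271732 -0.2053575  -0.01402735] 0.05594884599271092 [-0.05848071 -0.26977797  0.57245808]
[275 253]
```

View pics/w4.png

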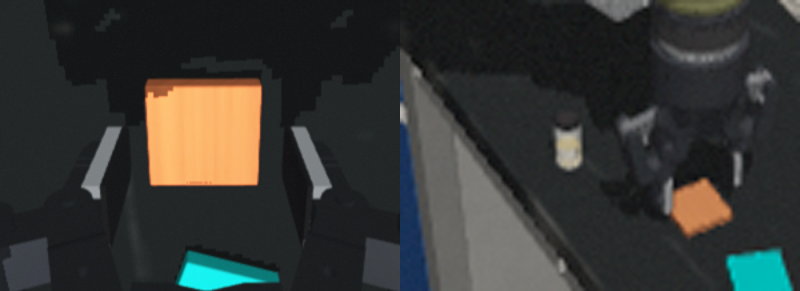

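The wrist crop shows the plate at (146-261, 80-186) with both pads either side. In the side crop the tips, at (668,208) and (738,184), stand above the table beside the plate at (700,205). I triangulate the height.

```bash
python3 - <<'E'
from h import *
s=r.read_state();I=info("side")
for z in(0,.005,.01,.015,.02): print(z,pix2world("side",[[268.7,250.2],[288,243.6],[278.4,246.9]],z,I)[:,:2].round(4).tolist())
# wrist tips in crop: scale .75
W=info("wrist")
c=np.array([[122,127],[124,160],[291,127],[289,160]])*.75+[100,150]
for z in(0,.005,.01,.015,.02): print(z,pix2world("wrist",c,z,W)[:,:2].round(4).tolist())
E
```

```text
0 [[0.4354, -0.1939], [0.5007, -0.2014], [0.4679, -0.1977]]
0.005 [[0.4329, -0.1979], [0.4978, -0.2055], [0.4652, -0.2018]]
0.01 [[0.4303, -0.202], [0.4949, -0.2095], [0.4625, -0.2058]]
0.015 [[0.4278, -0.2061], [0.492, -0.2135], [0.4598, -0.2099]]
0.02 [[0.4252, -0.2101], [0.4891, -0.2176], [0.4571, -0.2139]]
0 [[0.4207, -0.2047], [0.4196, -0.2201], [0.489, -0.2091], [0.4882, -0.2245]]
0.005 [[0.4219, -0.202], [0.4208, -0.2169], [0.4881, -0.2063], [0.4873, -0.2212]]
0.01 [[0.4232, -0.1994], [0.4221, -0.2138], [0.4872, -0.2035], [0.4864, -0.2179]]
0.015 [[0.4244, -0.1967], [0.4234, -0.2107], [0.4862, -0.2007], [0.4855, -0.2147]]
0.02 [[0.4257, -0.1941], [0.4247, -0.2075], [0.4853, -0.1979], [0.4846, -0.2114]]
```

step_arm(
  commands="0 0 0 0 0 3 0.3;0 0 0 0 0 6 0.3;0 0 0 0 0 6 0.3;0 0 0 0 0 6 0",
)

```text
time_s: 6.05
position: [0.4528, -0.2054, -0.0199]
tcp_rot: [-2.291, -2.149, 0.0]
contact_force: [0.0, 0.0, -0.7]
width: 0.0438
finger_force: 0.0
```

step_arm(
  commands="0 0 0 0 0 0 -0.1;0 0 0 0 0 0 -0.2;0 0 0 0 0 0 -0.2;0 0 0 0 0 0 -0.2",
)

```text
time_s: 6.45
position: [0.4531, -0.2055, -0.0196]
tcp_rot: [2.291, 2.149, 0.0]
contact_force: [0.1, -0.0, 0.5]
width: 0.0341
finger_force: 0.0
```

```bash
python3 - <<'E'
from h import *
s=r.read_state();print(s["position"],s["width"],s["contact_force"],s["q"])
a=r.capture("wrist"); b=r.capture("side"); p=[275,253]
y0,x0=193,195
c1=cv2.resize(a[170:340,140:370],(400,296));c2=cv2.resize(b[y0+20:y0+80,x0+30:x0+111],(400,296),interpolation=2)
cv2.imwrite("pics/w5.png",np.hstack([c1,c2])[:,:,::-1])
I=info("wrist"); print(-I[2].T@I[3])
E
```

```text
[ 0.4530536  -0.20549983 -0.01964334] 0.034113381238426645 [ 0.12483294 -0.02880282  0.4909694 ] [-4.25876683e-01  3.30138515e-01 -5.86817136e-01  6.53742802e-01
  5.90297057e-05  1.20893834e+00]
[ 0.459901   -0.12131797  0.15142253]
```

View pics/w5.png

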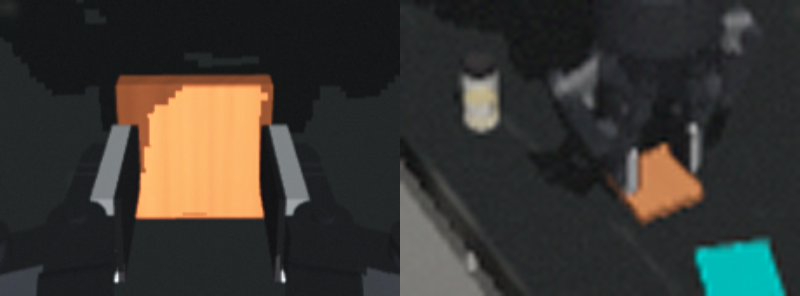

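The fingers closed just above the plate: the pads overlap its sides at crop (135,215) and (268,215). The real tips sit about 28-30 mm short of the stated TCP, so I go lower, guarded by the force reading.

step_arm(
  commands="0 0 0 0 0 -2 0.3;0 0 0 0 0 -2 0.3;0 0 0 0 0 -2 0.3;0 0 0 0 0 -2 0.3;0 0 0 0 0 3 0.3;0 0 0 0 0 5 0.3;0 0 0 0 0 5 0.3;0 0 0 0 0 5 0.3",
)

```text
time_s: 7.35
position: [0.4528, -0.2054, -0.0249]
tcp_rot: [-2.291, -2.149, 0.0]
contact_force: [1.3, -0.1, 0.3]
width: 0.0554
finger_force: 0.0
```

step_arm(
  commands="0 0 0 0 0 0 0;0 0 0 0 0 0 -0.15;0 0 0 0 0 0 -0.15;0 0 0 0 0 0 -0.15;0 0 0 0 0 0 -0.15",
)

```text
time_s: 7.85
position: [0.453, -0.2055, -0.0241]
tcp_rot: [2.291, 2.149, 0.0]
contact_force: [-1.3, 1.0, 7.6]
width: 0.0399
finger_force: 59.5
```

step_arm(
  commands="0 0 0 0 0 0 0.2;0 0 0 0 0 0 0.3;0 0 0 0 0 0 0.3;0 0 0 0 0 2 0.3;0 0 0 0 0 4 0.3;0 0 0 0 0 4 0.3",
)

```text
time_s: 8.45
position: [0.4527, -0.2053, -0.0291]
tcp_rot: [-2.291, -2.149, 0.0]
contact_force: [0.2, -0.1, -0.2]
width: 0.0555
finger_force: 0.0
```

step_arm(
  commands="0 0 0 0 0 0 0;0 0 0 0 0 0 -0.15;0 0 0 0 0 0 -0.15;0 0 0 0 0 0 -0.15;0 0 0 0 0 0 -0.15",
)

```text
time_s: 8.95
position: [0.4529, -0.2055, -0.0284]
tcp_rot: [-2.291, -2.149, -0.0]
contact_force: [-2.4, 0.9, 5.5]
width: 0.0419
finger_force: 60.8
```

step_arm(
  commands="0 0 0 0 0 -3 -0.3;0 0 0 0 0 -8 -0.3;0 0 0 0 0 -25 -0.3;0 0 0 0 0 -60 -0.3;0 0 0 0 0 -100 -0.3;0 0 0 0 0 -130 -0.3;0 0 0 0 0 -130 -0.3",
)

```text
time_s: 9.65
position: [0.4563, -0.207, 0.1059]
tcp_rot: [2.286, 2.144, 0.005]
contact_force: [0.3, -0.5, -1.4]
width: 0.0418
finger_force: 61.3
```

```bash
python3 - <<'E'
from h import *
s=r.read_state();print(s["position"],s["width"],s["contact_force"],s["finger_force"])
a=r.capture("wrist"); b=r.capture("side"); p=world2pix("side",[s["position"]+[0,0,.03]])[0].astype(int);print(p)
c1=cv2.resize(a[170:340,140:370],(400,296));y=max(p[1]-30,0);x=p[0]-40;c2=cv2.resize(b[y:y+60,x:x+81],(400,296),interpolation=2)
cv2.imwrite("pics/w6.png",np.hstack([c1,c2])[:,:,::-1])
E
```

```text
[ 0.45630926 -0.20699513  0.10589218] 0.041763907301366414 [ 0.25824724 -0.45313809 -1.4369029 ] 61.289942264556885
[277 216]
```

View pics/w6.png

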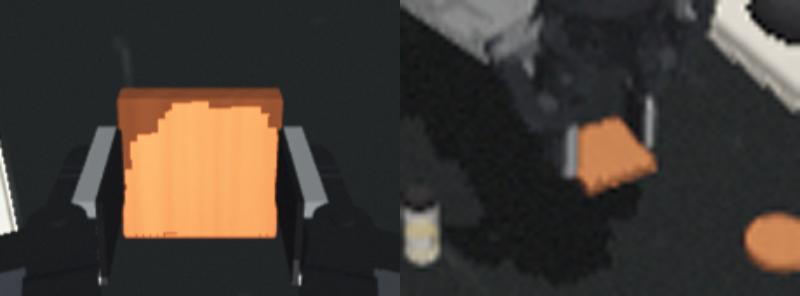

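The plate is held between the pads, flat, at crop (118-282, 90-238), with the vial and disc undisturbed. Next the holder.

```bash
python3 -c "
from h import *
print(yaw());go([.552,.075,.14],11)"
```

```text
-3.6688668832881337
turn [ 0.002  0.001 -0.256] shift [286.5  80.4 -38.2] rows>= 6.0
```

step_arm(
  commands="0 0 -0.03 25 7 -10 -0.3;0 0 -0.07 70 20 -25 -0.3;0 0 -0.11 115 32 -38 -0.3;0 0 -0.15 160 45 -38 -0.3;0 0 -0.19 205 58 -38 -0.3;0 0 -0.23 250 70 -38 -0.3;0 0 -0.256 275 78 -38 -0.3;0 0 -0.256 286 80 -38 -0.3;0 0 -0.256 286 80 -38 -0.3;0 0 -0.256 286 80 -38 -0.3",
)

```text
time_s: 10.75
position: [0.5499, 0.0738, 0.1382]
tcp_rot: [-1.998, -2.423, 0.004]
contact_force: [0.2, -0.1, -1.7]
width: 0.0412
finger_force: 61.3
```

```bash
python3 - <<'E'
from h import *
s=r.read_state();print(s["position"],yaw(),s["time_s"],s["width"])
I=info("wrist"); im=save("wrist","w7")
for q in["pocket","stud","nut_top","keeper_post","holder"]:
  for d in r.spot_point("wrist",q)[:2]: print(q,round(d["p"],2),cam2world("wrist",d["position"],I).round(4))
E
```

```text
[0.54994965 0.07380855 0.13817322] 10.958018830049964 10.75 0.04118247069254871
pocket 0.61 [0.5519 0.0759 0.0193]
stud 0.66 [0.5342 0.1618 0.0611]
nut_top 0.66 [0.5359 0.1604 0.0628]
keeper_post 0.75 [0.6179 0.1678 0.0578]
keeper_post 0.27 [ 0.3934 -0.1014  0.0016]
holder 0.67 [ 0.547   0.1155 -0.0022]
```

View pics/w7.png

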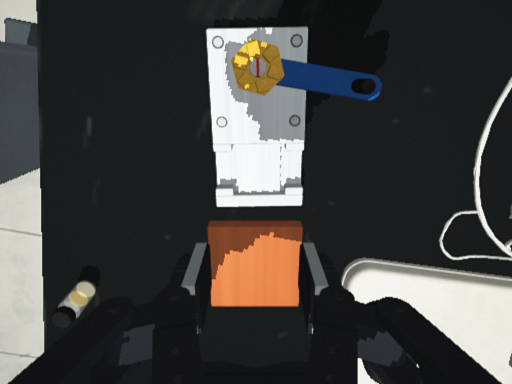

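The holder's top has corners at about (207,28), (308,27), (217,207) and (302,206). The nut is at (258,67) with the red line vertical, and the keeper points right with its post at (365,87). The pocket spans rows ~144-192. I refine the holder pose from its edges.

```bash
python3 - <<'E'
from h import *
s=r.read_state();I=info("wrist")
im=cv2.imread("pics/w7.png")[:,:,::-1].astype(int)
g=(im.min(2)>90)&(np.ptp(im,axis=2)<40)
g=cv2.morphologyEx(g.astype(np.uint8),cv2.MORPH_CLOSE,np.ones((3,3)))
L=[];Rr=[]
for v in range(30,205):
    u=np.where(g[v,195:320])[0]+195
    if len(u): L.append([u[0]-.5,v]);Rr.append([u[-1]+.5,v])
def fit(P,z=.028):
    w=pix2world("wrist",P,z,I)[:,:2]; best=None
    vx,vy,x,y=cv2.fitLine(w.astype(np.float32),cv2.DIST_HUBER,0,.001,.001).ravel()
    n=np.array([-vy,vx]);res=(w-[x,y])@n; k=abs(res)<.002
    vx,vy,x,y=cv2.fitLine(w[k].astype(np.float32),cv2.DIST_L2,0,.001,.001).ravel()
    return np.array([vx,vy]),np.array([x,y]),k.mean(),w
for P in(L,Rr):
    d,p,k,w=fit(P);print("dir",np.degrees(np.arctan2(d[1],d[0])),p.round(4),k)
T=[];B=[]
for u in range(222,298):
    v=np.where(g[15:215,u])[0]+15
    if len(v): T.append([u,v[0]-.5]);B.append([u,v[-1]+.5])
for P in(T,B):
    d,p,k,w=fit(P);print("dir",np.degrees(np.arctan2(d[1],d[0])),p.round(4),k)
print(pix2world("wrist",[[207,28],[308,27],[302,206],[217,207]],.028,I).round(4))
# red line
red=(im[:,:,0]>120)&(im[:,:,1]<70)&(im[:,:,2]<80); v,u=np.where(red[50:85,245:270]); w=pix2world("wrist",np.c_[u+245,v+50],.062,I)[:,:2]
print("red",len(u),w.mean(0)); 
if len(u)>4:
    d=cv2.fitLine(w.astype(np.float32),2,0,.001,.001).ravel();print(np.degrees(np.arctan2(d[1],d[0])))
c=pix2world("wrist",[[255,264]],0.1,I);print(world2pix("wrist",[s["position"]+[0,0,.0284]],I))
E
```

```text
dir -77.638466 [0.5073 0.1164] 1.0
dir -78.529106 [0.5864 0.1252] 0.8457142857142858
dir 11.973732 [0.5339 0.1939] 1.0
dir 12.049018 [0.5632 0.0464] 1.0
[[0.4938 0.1854 0.028 ]
 [0.5711 0.2011 0.028 ]
 [0.602  0.054  0.028 ]
 [0.5245 0.0381 0.028 ]]
red 34 [0.53783865 0.16391796]
-78.87782
[[250.8742332 256.3542935]]
```

```bash
python3 - <<'E'
from h import *
s=r.read_state();I=info("wrist");A=Ro.from_rotvec(s["tcp_rot"]).as_matrix()
im=cv2.imread("pics/w7.png")[:,:,::-1].astype(int)
m=((im[:,:,0]-im[:,:,2]>50)&(im[:,:,0]>90)); m[:205]=0; m[:,:200]=0;m[:,310:]=0
c=max(cv2.findContours(m.astype(np.uint8),0,1)[0],key=cv2.contourArea)[:,0]
print(cv2.boundingRect(c))
for off in(.0364,.0284):  # top, bottom
    w=pix2world("wrist",c,s["position"][2]+off,I); l=(w-s["position"])@A*1000
    q=cv2.minAreaRect(l[:,:2].astype(np.float32));print(off,q, l[:,:2].min(0).round(1),l[:,:2].max(0).round(1))
    # bottom edge & sides
    for a,b in((0,"x"),(1,"y")): print(b,np.percentile(l[:,a],[1,5,50,95,99]).round(1))
go([.5552,.0807,.14],12)
E
```

```text
(208, 222, 95, 85)
0.0364 ((-0.49423980712890625, 1.7438430786132812), (45.68484115600586, 43.362728118896484), 0.05745181068778038) [-23.4 -20. ] [22.3 23.4]
x [-23.4 -23.3   1.2  22.3  22.3]
y [-19.8 -19.6   1.6  23.2  23.4]
0.0284 ((-5.516956329345703, 1.7602615356445312), (48.398643493652344, 45.93857955932617), 0.057451315224170685) [-29.7 -21.2] [18.7 24.7]
x [-29.7 -29.7  -3.8  18.7  18.7]
y [-21.  -20.8   1.6  24.5  24.7]
turn [ 0.     0.    -0.019] shift [ 5.9  5.4 -0.6] rows>= 0.2
```

step_arm(
  commands="0 0 -0.019 8 4 20 -0.3;0 0 -0.019 8 4 60 -0.3;0 0 -0.019 8 4 95 -0.3;0 0 -0.019 8 4 115 -0.3;0 0 -0.019 8 4 125 -0.3;0 0 -0.019 8 4 125 -0.3;0 0 -0.019 8 4 125 -0.3",
)

```text
time_s: 11.75
position: [0.5544, 0.0833, 0.0153]
tcp_rot: [1.975, 2.442, 0.002]
contact_force: [0.4, 0.4, -1.1]
width: 0.0414
finger_force: 61.3
```

```bash
python3 - <<'E'
from h import *
s=r.read_state();I=info("wrist");A=Ro.from_rotvec(s["tcp_rot"]).as_matrix()
print(s["position"],yaw(),s["contact_force"])
im=save("wrist","w8").astype(int)
m=((im[:,:,0]-im[:,:,2]>50)&(im[:,:,0]>90)); m[:175]=0; m[:,:190]=0;m[:,320:]=0
c=max(cv2.findContours(m.astype(np.uint8),0,1)[0],key=cv2.contourArea)[:,0]
print(cv2.boundingRect(c))
w=pix2world("wrist",c,s["position"][2]+.0364,I); l=(w-s["position"])@A*1000
print("plate tool",l[:,:2].min(0).round(1),l[:,:2].max(0).round(1))
g=((im.min(2)>90)&(np.ptp(im,axis=2)<40)).astype(np.uint8)
L=[];Rr=[]
for v in range(20,200,1):
    u=np.where(g[v,100:420])[0]+100
    if len(u): L.append([u[0]-.5,v]);Rr.append([u[-1]+.5,v])
for P in(L,Rr):
    w=(pix2world("wrist",P,.028,I)-s["position"])@A*1000
    for k in range(0,len(w),15): print(P[k],w[k,:2].round(1),end=" ")
    print()
E
```

```text
[0.55443621 0.08333286 0.01532154] 12.06509489347977 [ 0.36844554  0.35879526 -1.12996045]
(208, 221, 95, 86)
plate tool [-23.4 -20.1] [22.8 23.4]
[np.float64(156.5), 20] [107.5 -40.8] [np.float64(158.5), 35] [101.6 -40.5] [np.float64(159.5), 50] [ 95.5 -40.6] [np.float64(160.5), 65] [ 89.3 -40.8] [np.float64(161.5), 80] [ 82.8 -40.9] [np.float64(163.5), 95] [ 76.2 -40.6] [np.float64(164.5), 110] [ 69.4 -40.7] [np.float64(165.5), 125] [ 62.4 -40.9] [np.float64(167.5), 140] [ 55.2 -40.5] [np.float64(169.5), 155] [ 47.7 -40.2] [np.float64(170.5), 170] [ 40.  -40.3] [np.float64(171.5), 185] [ 32.1 -40.5] 
[np.float64(339.5), 20] [107.6  38.7] [np.float64(338.5), 35] [101.7  38.8] [np.float64(336.5), 50] [95.6 38.4] [np.float64(335.5), 65] [89.3 38.5] [np.float64(264.5), 80] [82.9  6.4] [np.float64(258.5), 95] [76.2  3.7] [np.float64(209.5), 110] [ 69.4 -19.5] [np.float64(331.5), 125] [62.4 38.8] [np.float64(329.5), 140] [55.2 38.3] [np.float64(328.5), 155] [47.7 38.4] [np.float64(327.5), 170] [40.  38.5] [np.float64(326.5), 185] [32.1 38.6]
```

View pics/w8.png

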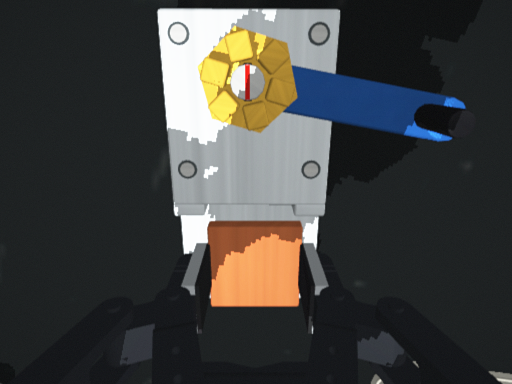

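The plate is at (208-302, 221-307), with the pocket's +y wall at row ~205-215, the red line at (247,82) and the block's far edge at row ~9. The yaw matches and lateral correction is about -2.7 mm. I refine the other axis.

```bash
python3 - <<'E'
from h import *
s=r.read_state();I=info("wrist");A=Ro.from_rotvec(s["tcp_rot"]).as_matrix()
im=cv2.imread("pics/w8.png")[:,:,::-1].astype(int)
tl=lambda p,z:((pix2world("wrist",p,z,I)-s["position"])@A*1000)[:,:2].round(1)
for u in(200,260,310): print(u,im[4:14,u].sum(1))
print(tl([[200,9],[260,9],[310,9]],.028))
red=(im[:,:,0]>120)&(im[:,:,1]<70)&(im[:,:,2]<80); v,u=np.where(red[55:110,235:260]);print("stud",tl([[u.mean()+235,v.mean()+55]],.062),v.min()+55,v.max()+55)
for u in(215,225,235): print(u,im[198:232,u,0].tolist())
for row in(204,212,214,221,224,226,228): print(row,tl([[255,row]],.028),tl([[255,row]],s["position"][2]+.0364),tl([[255,row]],s["position"][2]+.0284))
E
```

```text
200 [ 67  67  66 106 388 647 730 752 758 757]
260 [ 62  60  59  69 229 416 506 517 518 521]
310 [ 58  58  44  53 156 384 508 514 516 521]
[[111.9 -21.7]
 [111.9   4.2]
 [111.9  25.7]]
stud [[81.7 -0.9]] 66 99
215 [162, 163, 161, 163, 159, 145, 148, 160, 161, 162, 160, 161, 161, 161, 162, 160, 160, 170, 178, 180, 193, 204, 172, 118, 105, 107, 110, 108, 118, 136, 143, 144, 143, 144]
225 [161, 160, 161, 161, 158, 144, 150, 164, 164, 164, 165, 166, 166, 165, 165, 166, 165, 165, 166, 167, 166, 165, 146, 116, 106, 110, 113, 116, 129, 149, 150, 153, 152, 152]
235 [161, 161, 161, 162, 158, 147, 151, 166, 166, 167, 168, 167, 166, 167, 168, 166, 167, 168, 167, 167, 167, 167, 148, 123, 112, 111, 112, 113, 121, 137, 144, 142, 143, 142]
204 [[21.5  2.1]] [[31.  2.]] [[27.9  2. ]]
212 [[17.   2.1]] [[27.2  2. ]] [[23.8  2. ]]
214 [[15.9  2.1]] [[26.2  2. ]] [[22.8  2. ]]
221 [[11.8  2.1]] [[22.8  2. ]] [[19.2  2. ]]
224 [[10.1  2.1]] [[21.3  2. ]] [[17.6  2. ]]
226 [[8.9 2.1]] [[20.3  2. ]] [[16.6  2. ]]
228 [[7.7 2.1]] [[19.3  2. ]] [[15.5  2. ]]
```

step_arm(
  commands="0 0 0 -1.2 -2.7 0 -0.3;0 0 0 -1.2 -2.7 6 -0.3;0 0 0 -1.2 -2.7 12 -0.3;0 0 0 -1.2 -2.7 15 -0.3;0 0 0 -1.2 -2.7 18 -0.3;0 0 0 -1.2 -2.7 18 -0.3",
)

```text
time_s: 12.4
position: [0.5506, 0.0816, -0.0043]
tcp_rot: [-1.975, -2.442, 0.001]
contact_force: [-0.1, -0.3, -2.0]
width: 0.0421
finger_force: 61.3
```

step_arm(
  commands="0 0 0 0 0 1 -0.3;0 0 0 0 0 2 -0.3;0 0 0 0 0 2 -0.3;0 0 0 0 0 2 -0.3",
)

```text
time_s: 12.8
position: [0.5512, 0.0817, -0.0056]
tcp_rot: [1.975, 2.443, 0.0]
contact_force: [-0.2, 0.6, -2.0]
width: 0.0419
finger_force: 61.3
```

step_arm(
  commands="0 0 0 0 0 1 -0.3;0 0 0 0 0 1 -0.3;0 0 0 0 0 1.5 -0.3;0 0 0 0 0 1.5 -0.3",
)

```text
time_s: 13.2
position: [0.5514, 0.0817, -0.0064]
tcp_rot: [1.975, 2.443, 0.001]
contact_force: [-3.6, -0.3, 6.5]
width: 0.0422
finger_force: 62.2
```

step_arm(
  commands="0 0 0 0 0 0 0.1;0 0 0 0 0 0 0.3;0 0 0 0 0 0 0.3;0 0 0 0 0 0 0.3;0 0 0 0 0 -5 0.3;0 0 0 0 0 -30 0.3;0 0 0 0 0 -70 0.3;0 0 0 0 0 -110 0.3;0 0 0 0 0 -140 0.3;0 0 0 0 0 -150 0.3;0 0 0 0 0 -150 0.3",
)

```text
time_s: 14.3
position: [0.5525, 0.0819, 0.1445]
tcp_rot: [1.974, 2.441, 0.004]
contact_force: [0.3, 0.5, 0.5]
width: 0.0554
finger_force: 0.0
```

```bash
python3 - <<'E'
from h import *
s=r.read_state();I=info("wrist");print(s["position"],yaw(),s["contact_force"],s["width"])
H=lambda P:((np.array(P)[:,:2]-[.0,0])@np.array([[.9781,-.2079],[.2079,.9781]]))*1000
im=save("wrist","w9").astype(int)
m=((im[:,:,0]-im[:,:,2]>50)&(im[:,:,0]>90)).astype(np.uint8)
for c in cv2.findContours(m,0,1)[0]:
    if cv2.contourArea(c)>300:
        w=pix2world("wrist",c[:,0],.030,I);print(cv2.boundingRect(c),cv2.minAreaRect((w[:,:2]*1000).astype(np.float32)))
g=((im.min(2)>90)&(np.ptp(im,axis=2)<40)).astype(np.uint8)
c=max(cv2.findContours(cv2.morphologyEx(g|m,3,np.ones((5,5))),0,1)[0],key=cv2.contourArea)[:,0]
w=pix2world("wrist",c,.028,I);h=H(w);print("block x/y pct",np.percentile(h,[3,10,90,97],axis=0).round(1).tolist(),cv2.boundingRect(c))
for q in["plate","stud","nut_top","keeper_post"]:
  for d in r.spot_point("wrist",q)[:1]: print(q,round(d["p"],2),cam2world("wrist",d["position"],I).round(4))
red=(im[:,:,0]>120)&(im[:,:,1]<70)&(im[:,:,2]<80);v,u=np.where(red);k=(v<140);print("red",len(u),pix2world("wrist",[[np.median(u[k]),np.median(v[k])]],.062,I))
E
```

```text
[0.5524581  0.08187511 0.14451803] 12.088440894572932 [0.26599893 0.51851562 0.45764764] 0.05544287682875933
(229, 153, 49, 47) ((553.6676025390625, 80.56782531738281), (43.70521926879883, 43.71220397949219), 12.008984565734863)
(228, 50, 51, 55) ((536.3370361328125, 163.7537841796875), (38.28340148925781, 43.16130065917969), 85.02761840820312)
block x/y pct [[518.8, -70.1], [519.1, -70.1], [598.1, 78.2], [598.4, 78.3]] (204, 39, 99, 172)
plate 0.85 [0.5521 0.0803 0.0214]
stud 0.62 [0.5321 0.1622 0.0632]
nut_top 0.94 [0.5359 0.1607 0.0615]
keeper_post 0.79 [0.6159 0.1694 0.0606]
red 33 [[0.5361098  0.16376051 0.062     ]]
```

```bash
cat >> h.py <<'E'
YAW=np.radians(12);EX=np.array([np.cos(YAW),np.sin(YAW),0]);EY=np.array([-np.sin(YAW),np.cos(YAW),0])
STUD=np.array([.5362,.1642,0])
def nutangle(im,I,off=(0,0)):
    im=im.astype(int);m=((im[:,:,0]-im[:,:,2]>60)&(im[:,:,0]>90)&(im[:,:,1]>.62*im[:,:,0]))
    p=world2pix("wrist",[STUD+[0,0,.05]],I)[0]; yy,xx=np.mgrid[:384,:512]
    sc=np.linalg.norm(world2pix("wrist",[STUD+[.025,0,.05]],I)[0]-p); m&=np.hypot(xx-p[0],yy-p[1])<sc*1.4
    m=cv2.morphologyEx(m.astype(np.uint8),3,np.ones((5,5)))
    c=max(cv2.findContours(m,0,1)[0],key=cv2.contourArea); M=np.zeros((384,512),np.uint8);cv2.fillConvexPoly(M,cv2.convexHull(c),1)
    from scipy.optimize import minimize
    def iou(v):
        a,ox,oy=v; C=STUD+[ox/1000,oy/1000,0]; pts=[]
        for k in range(6):
            t=YAW-a+np.pi/6+k*np.pi/3  # corners; clockwise positive
            for z in(.038,.05): pts.append(C+[.036/np.sqrt(3)*np.cos(t),.036/np.sqrt(3)*np.sin(t),z])
        for t in np.arange(0,6.28,.1): pts.append(C+[.018*np.cos(t),.018*np.sin(t),.06])
        S=np.zeros((384*4,512*4),np.uint8);cv2.fillConvexPoly(S,cv2.convexHull((world2pix("wrist",pts,I)*4+1.5).round().astype(np.int32)),1)
        B=cv2.resize(M,None,fx=4,fy=4,interpolation=0); return (S&B).sum()/(S|B).sum()
    best=max(((iou((a,ox,oy)),a,ox,oy) for a in np.arange(0,1.05,.087) for ox in(-2,0,2) for oy in(-2,0,2)))
    res=minimize(lambda v:-iou(v),best[1:],method="Nelder-Mead",options=dict(initial_simplex=[np.array(best[1:])+d for d in([0,0,0],[.05,0,0],[0,1,0],[0,0,1])],maxiter=80))
    return res.x,-res.fun
E
python3 - <<'E'
from h import *
I=info("wrist");im=cv2.imread("pics/w9.png")[:,:,::-1]
print("nut",nutangle(im,I))
i=im.astype(int);b=(i[:,:,2]-i[:,:,0]>50)&(i[:,:,2]>80);b=cv2.morphologyEx(b.astype(np.uint8),2,np.ones((3,3)))
c=max(cv2.findContours(b,0,1)[0],key=cv2.contourArea)[:,0];w=pix2world("wrist",c,.038,I)-STUD
q=cv2.minAreaRect((w[:,:2]*1000).astype(np.float32));print(q)
ctr=np.array(q[0]);print("arm dir deg",np.degrees(np.arctan2(ctr[1],ctr[0])),"keeper",np.degrees(np.arctan2(ctr[1],ctr[0]))+78)
far=w[np.hypot(w[:,0],w[:,1])>.07];print(np.hypot(w[:,0],w[:,1]).max())
for nm in("post",):
    for d in r.masks_of("wrist","keeper_post")[:2]:
        v,u=np.where(d["pixels"]);print(d["p"],len(u),u.mean(),v.mean(),pix2world("wrist",[[u.mean(),v.mean()]],.052,I))
E
```

```text
nut (array([ 0.82076915, -3.18824614, -0.82656643]), np.float64(0.9287403391394624))
((54.53812789916992, 0.5718650817871094), (80.58084106445312, 19.532424926757812), 1.6240800619125366)
arm dir deg 0.6007587012652866 keeper 78.60075870126529
0.09483312500405999
0.82 2550 322.8364705882353 92.13764705882353 [[0.58707973 0.1644788  0.052     ]]
```

```bash
python3 -c "
from h import *
go([.6143,.1691,.021],12)"
```

```text
turn [-0.003 -0.     0.002] shift [ 72.2  81.6 119.9] rows>= 3.2
```

step_arm(
  commands="0 0 0 18 20 0 -0.1;0 0 0 36 41 0 -0.18;0 0 0 54 61 0 -0.18;0 0 0 70 80 0 -0.18;0 0 0 72 82 15 -0.18;0 0 0 72 82 50 -0.18;0 0 0 72 82 70 -0.18;0 0 0 72 82 80 -0.18;0 0 0 72 82 80 -0.18",
)

```text
time_s: 15.5
position: [0.614, 0.1683, 0.0603]
tcp_rot: [-1.974, -2.441, 0.006]
contact_force: [-0.4, 0.9, 0.1]
width: 0.0347
finger_force: 0.0
```

```bash
python3 - <<'E'
from h import *
s=r.read_state();I=info("wrist");print(s["position"],yaw(),s["contact_force"],s["width"])
im=save("wrist","w10")
for d in r.spot_point("wrist","keeper_post")[:2]: print(round(d["p"],2),cam2world("wrist",d["position"],I).round(4))
for d in r.masks_of("wrist","keeper_post")[:2]:
    m=d["pixels"]&(im.max(2)<70); v,u=np.where(m)
    if len(u): print(d["p"],u.min(),u.max(),v.min(),v.max())
A=Ro.from_rotvec(s["tcp_rot"]).as_matrix()
T=np.array([.6165,.1665,.066]);print(world2pix("wrist",[T,T-[0,0,.028],s["position"],s["position"]+A@[-2e-3,1.6e-3,-.027]],I).round())
i=im.astype(int);b=((i[:,:,2]-i[:,:,0]>50)&(i[:,:,2]>80)).astype(np.uint8);c=max(cv2.findContours(b,0,1)[0],key=cv2.contourArea)[:,0]
w=pix2world("wrist",c,.038,I)-STUD;q=cv2.minAreaRect((w[:,:2]*1000).astype(np.float32));print(q,np.hypot(w[:,0],w[:,1]).max())
E
```

```text
[0.61401578 0.16825382 0.06030088] 12.06801984786992 [-0.40884775  0.92208305  0.05605984] 0.03472504251571601
0.82 [0.6143 0.1683 0.0606]
0.69 203 285 193 247
[[255. 239.]
 [255. 219.]
 [251. 231.]
 [254. 258.]]
((57.624603271484375, 2.5797481536865234), (84.13419342041016, 21.615488052368164), 1.3210443258285522) 0.09973669408584085
```

step_arm(
  commands="0 0 0 0 0 15 -0.18;0 0 0 0 0 28 -0.18;0 0 0 0 0 36 -0.18;0 0 0 0 0 38 -0.18;0 0 0 0 0 38 -0.4;0 0 0 0 0 38 -0.7;0 0 0 0 0 38 -0.9;0 0 0 0 0 38 -0.9;0 0 0 0 0 38 -0.9",
)

```text
time_s: 16.55
position: [0.6139, 0.169, 0.0249]
tcp_rot: [-1.973, -2.441, 0.004]
contact_force: [-6.9, -0.7, 3.6]
width: 0.0073
finger_force: 58.7
```

step_arm(
  commands="0 0 0 -5.5 -1.2 0 -0.9;0 0 0 -10.8 -2.7 0 -0.9;0 0 0 -16.1 -4.6 0 -0.9;0 0 0 -21.2 -6.9 0 -0.9;0 0 0 -26.1 -9.5 0 -0.9;0 0 0 -30.8 -12.5 0 -0.9;0 0 0 -35.4 -15.8 0 -0.9;0 0 0 -39.6 -19.3 0 -0.9;0 0 0 -43.6 -23.2 0 -0.9;0 0 0 -47.4 -27.4 0 -0.9;0 0 0 -47.4 -27.4 0 -0.9",
)

```text
time_s: 17.65
position: [0.5993, 0.1161, 0.025]
tcp_rot: [1.976, 2.441, -0.001]
contact_force: [-3.0, 10.7, 0.2]
width: 0.0078
finger_force: 59.6
```

```bash
cat >> h.py <<'E'
def keeper(im,I):
    i=im.astype(int);b=((i[:,:,2]-i[:,:,0]>50)&(i[:,:,2]>80)).astype(np.uint8);c=max(cv2.findContours(b,0,1)[0],key=cv2.contourArea)[:,0]
    w=pix2world("wrist",c,.038,I)-STUD;q=cv2.minAreaRect((w[:,:2]*1000).astype(np.float32))
    return q,np.degrees(np.arctan2(q[0][1],q[0][0]))+78
E
python3 - <<'E'
from h import *
s=r.read_state();I=info("wrist");print(s["position"],yaw(),s["contact_force"],s["width"])
im=save("wrist","w11");print(keeper(im,I))
P=s["position"]+.0016*EX-STUD;print("post hx,hy",P@EX,P@EY,np.hypot(P[0],P[1]))
E
```

```text
[0.5993024  0.11614768 0.02500542] 12.03974256308004 [-2.97764878 10.7363048   0.16630225] 0.007789754574045993
(((46.36149978637695, -32.88227081298828), (20.285877227783203, 76.55926513671875), 54.03878402709961), np.float64(42.65351801598799))
post hx,hy 0.05333282016320013 -0.06012199230041315 0.08036817569617456
```

step_arm(
  commands="0 0 0 -3.4 -4.4 0 -0.9;0 0 0 -6.5 -9 0 -0.9;0 0 0 -9.3 -13.8 0 -0.9;0 0 0 -11.8 -18.9 0 -0.9;0 0 0 -13.9 -24 0 -0.9;0 0 0 -15.6 -29.3 0 -0.9;0 0 0 -17 -34.8 0 -0.9;0 0 0 -17.9 -40.3 0 -0.9;0 0 0 -18.5 -45.8 0 -0.9;0 0 0 -18.7 -50 0 -0.9;0 0 0 -18.7 -52 0 -0.9;0 0 0 -18.7 -53 0 -0.9;0 0 0 -18.7 -53 0 -0.9",
)

```text
time_s: 19.0
position: [0.5526, 0.0813, 0.0251]
tcp_rot: [1.973, 2.432, -0.012]
contact_force: [4.4, -16.2, -2.4]
width: 0.0079
finger_force: 59.9
```

```bash
python3 - <<'E'
from h import *
s=r.read_state();I=info("wrist");print(s["position"],yaw(),s["contact_force"],s["width"])
im=save("wrist","w12");print(keeper(im,I))
P=s["position"]+.0016*EX-STUD;print("post hx,hy",P@EX,P@EY,np.hypot(P[0],P[1]))
E
```

```text
[0.55264119 0.08129491 0.0250847 ] 11.898496901343023 [  4.36774675 -16.19429188  -2.41637365] 0.007939530188905083
(((11.064372062683105, -49.73027038574219), (19.24592399597168, 65.11357879638672), 12.596822738647461), np.float64(0.543300295656266))
post hx,hy 0.0004449716508782148 -0.0845117345233475 0.08451290594882446
```

step_arm(
  commands="0 0 0 3 -1 0 -0.9;0 0 0 4 -2 0 -0.9;0 0 0 4 -2 0 -0.9",
)

```text
time_s: 19.35
position: [0.5518, 0.0811, 0.0252]
tcp_rot: [1.97, 2.424, -0.018]
contact_force: [10.3, -28.8, -4.7]
width: 0.0072
finger_force: 59.5
```

step_arm(
  commands="0 0 0 -4 0 0 -0.9;0 0 0 -8 0 0 -0.9;0 0 0 -8 0 0 -0.9",
)

```text
time_s: 19.65
position: [0.5518, 0.0812, 0.0251]
tcp_rot: [1.975, 2.438, -0.001]
contact_force: [5.5, -4.1, -5.1]
width: 0.0078
finger_force: 59.6
```

step_arm(
  commands="0 0 0 0 0 0 -0.5;0 0 0 0 0 0 -0.25;0 0 0 0 0 0 -0.2;0 0 0 0 0 -20 -0.2;0 0 0 0 0 -50 -0.1;0 0 0 15 0 -75 0;0 0 0 30 0 -80 0;0 0 0 40 0 -80 0;0 0 0 40 0 -80 0;0 0 0 40 0 -80 0",
)

```text
time_s: 20.65
position: [0.5408, 0.1225, 0.1034]
tcp_rot: [-1.973, -2.443, 0.003]
contact_force: [-0.4, -0.1, 0.2]
width: 0.043
finger_force: 0.0
```

```bash
python3 - <<'E'
from h import *
s=r.read_state();I=info("wrist");print(s["position"],yaw(),s["contact_force"],s["width"])
im=save("wrist","w13");print(keeper(im,I));print(world2pix("wrist",[STUD+[0,0,.06]],I))
print(nutangle(im,I))
i=im.astype(int);red=(i[:,:,0]>120)&(i[:,:,1]<70)&(i[:,:,2]<80);v,u=np.where(red);P=np.c_[u,v].astype(float)
w=pix2world("wrist",P,.062,I)[:,:2];k=np.hypot(*(w-STUD[:2]).T)<.012;w=w[k];print("red",k.sum(),w.mean(0).round(4))
d=cv2.fitLine(w.astype(np.float32),2,0,.001,.001).ravel();print(np.degrees(np.arctan2(d[1],d[0])))
for q in("stud","nut_top"):
  for d in r.spot_point("wrist",q)[:1]: print(q,round(d["p"],2),cam2world("wrist",d["position"],I).round(4))
# crown brightness profile around r=15 mm at z=.06 
c=np.r_[w.mean(0),.06]
hsv=cv2.cvtColor(im,cv2.COLOR_RGB2HSV)
for rad in(.0155,.0165):
  a=np.arange(0,360,5);X=[c+rad*(np.cos(np.radians(t))*EX+np.sin(np.radians(t))*EY) for t in a]
  p=world2pix("wrist",X,I).astype(np.float32);print(rad,cv2.remap(im[:,:,0].astype(np.float32)*.5+im[:,:,1]*.5,p[:,0],p[:,1],1).ravel().astype(int).tolist())
E
```

```text
[0.54078237 0.12249226 0.1033815 ] 12.142949638999344 [-0.39287993 -0.05597408  0.1860425 ] 0.042990069463029634
(((12.11042308807373, -56.8005256652832), (19.59576988220215, 75.42330932617188), 11.811382293701172), np.float64(0.03579970528495835))
[[258.29198598 144.81335113]]
(array([0.78912328, 0.22864862, 0.03227969]), np.float64(0.9415986557849256))
red 36 [0.5363 0.1642]
-78.31493
stud 0.78 [0.5349 0.16   0.0597]
nut_top 0.86 [0.5372 0.1628 0.0625]
0.0155 [145, 119, 132, 144, 235, 235, 146, 136, 133, 134, 137, 137, 96, 113, 133, 130, 128, 126, 142, 139, 134, 134, 136, 135, 116, 133, 129, 128, 128, 111, 135, 141, 135, 131, 132, 132, 116, 128, 125, 127, 126, 97, 118, 136, 133, 128, 129, 130, 129, 219, 211, 204, 212, 211, 229, 242, 239, 237, 237, 236, 201, 236, 239, 239, 239, 238, 234, 239, 234, 233, 233, 230]
0.0165 [128, 127, 132, 169, 236, 238, 165, 136, 138, 141, 140, 136, 87, 125, 134, 131, 127, 130, 137, 135, 131, 133, 134, 129, 119, 133, 129, 128, 130, 115, 131, 133, 127, 126, 127, 122, 123, 158, 152, 169, 152, 132, 110, 130, 123, 126, 132, 130, 82, 112, 99, 88, 98, 114, 214, 243, 238, 239, 238, 233, 158, 222, 247, 247, 246, 245, 233, 235, 231, 232, 231, 222]
```

The keeper is closed (about 0.04°), and the stud matches to 0.2 mm. My hexagon model had a 30° phase error. Corrected, it gives nut ≈ 0.27-0.30, which agrees with the slot profile of about 0.305.

```bash
sed -i 's/YAW-a+np.pi\/6+k/YAW-a+k/' h.py; python3 - <<'E'
from h import *
I=info("wrist");im=cv2.imread("pics/w13.png")[:,:,::-1]
print(nutangle(im,I)); print(r.read_state()["q"])
go([.5338,.1653,.05],25.7)
# finer profile
c=STUD+[0,0,.06]
for rad in(.014,.015,.016):
  a=np.arange(30,275,3);X=[c+rad*(np.cos(np.radians(t))*EX+np.sin(np.radians(t))*EY) for t in a]
  p=world2pix("wrist",X,I).astype(np.float32);v=cv2.remap(im.mean(2).astype(np.float32),p[:,0],p[:,1],1).ravel()
  print([int(t) for t,x,l,n in zip(a[1:-1],v[1:-1],v,v[2:]) if x<l-3 and x<=n])
E
```

```text
(array([ 0.28307419,  1.03997982, -0.68554192]), np.float64(0.9451348747591523))
[ 2.21829854e-01  2.90401983e-01 -3.10509015e-01  9.71704111e-01
 -1.86573581e-04  1.58205496e+00]
turn [-0.002 -0.    -0.238] shift [43.9  1.8 53.8] rows>= 1.6
[60, 120, 144, 183, 207]
[84, 117, 147, 210, 270]
[57, 117, 147, 162, 192, 201, 210, 270]
```

step_arm(
  commands="0 0 -0.08 15 1 0 0.15;0 0 -0.16 30 2 0 0.15;0 0 -0.227 44 2 10 0.15;0 0 -0.227 44 2 40 0.15;0 0 -0.227 44 2 55 0.15;0 0 -0.227 44 2 55 0.15;0 0 -0.227 44 2 55 0.15",
)

```text
time_s: 21.5
position: [0.5346, 0.1656, 0.0497]
tcp_rot: [-1.686, -2.65, 0.001]
contact_force: [0.9, -0.7, -0.5]
width: 0.049
finger_force: 0.0
```

```bash
python3 -c "
from h import *
s=r.read_state();print(s['position'],yaw(),s['contact_force'],s['width']);go([.5338,.1653,.013],25)"
```

```text
[0.53455617 0.16556711 0.0496619 ] 25.06298037478907 [ 0.88602111 -0.74087806 -0.49943933] 0.04899000009055629
turn [-0.001 -0.     0.001] shift [ 0.1 -0.8 36.7] rows>= 0.7
```

step_arm(
  commands="0 0 0 0 -0.8 12 0.15;0 0 0 0 -0.8 24 0.15;0 0 0 0 -0.8 32 0.15;0 0 0 0 -0.8 36 0.15;0 0 0 0 -0.8 36 0.15;0 0 0 0 -0.8 36 0.15",
)

```text
time_s: 22.1
position: [0.5341, 0.1657, 0.0138]
tcp_rot: [-1.686, -2.651, -0.0]
contact_force: [-0.8, -0.6, -0.3]
width: 0.049
finger_force: 0.0
```

No contact; close on the flats.

step_arm(
  commands="0 0 0 0 0 0 0;0 0 0 0 0 0 -0.2;0 0 0 0 0 0 -0.35;0 0 0 0 0 0 -0.4;0 0 0 0 0 0 -0.4",
)

```text
time_s: 22.6
position: [0.5336, 0.1654, 0.0147]
tcp_rot: [1.686, 2.651, -0.001]
contact_force: [-3.5, -0.9, 6.6]
width: 0.0337
finger_force: 59.1
```

step_arm(
  commands="0 0 0.075 0.1 0.2 0 -0.4;0 0 0.15 0.25 0.35 0 -0.4;0 0 0.225 0.35 0.55 0 -0.4;0 0 0.3 0.45 0.75 0 -0.4;0 0 0.375 0.5 0.95 0 -0.4;0 0 0.45 0.6 1.15 0 -0.4;0 0 0.525 0.65 1.35 0 -0.4;0 0 0.6 0.65 1.55 0 -0.4;0 0 0.675 0.65 1.8 0 -0.4;0 0 0.72 0.65 1.9 0 -0.4;0 0 0.74 0.65 2 0 -0.4;0 0 0.74 0.65 2 0 -0.4",
)

```text
time_s: 23.8
position: [0.5352, 0.1656, 0.0147]
tcp_rot: [2.529, 1.859, -0.003]
contact_force: [-2.3, -4.7, 8.1]
width: 0.034
finger_force: 59.1
```

```bash
python3 -c "
from h import *
s=r.read_state();print(s['position'],yaw(),s['contact_force'],s['moment'],s['width'],s['q'])"
```

```text
[0.53516946 0.16558643 0.0146543 ] -17.36062911151139 [-2.30949063 -4.72391669  8.05996032] [-1.10223469  0.77018864  0.05663807] 0.034035130330012764 [ 0.3018228   0.38567358 -0.40317402  0.78286141 -0.00273345  2.17562162]
```

step_arm(
  commands="0 0 0 0 0 0 -0.2;0 0 0 0 0 0 0.1;0 0 0 0 0 0 0.15;0 0 0 0 0 0 0.15;0 0 0 0 0 -15 0.15;0 0 0 0 0 -45 0.15;0 0 -0.15 -20 0 -80 0.15;0 0 -0.3 -40 0 -95 0.15;0 0 -0.45 -45 0 -95 0.15;0 0 -0.5 -45 0 -95 0.15;0 0 -0.5 -45 0 -95 0.15;0 0 -0.5 -45 0 -95 0.15",
)

```text
time_s: 25.0
position: [0.5222, 0.1243, 0.1088]
tcp_rot: [-1.992, -2.429, -0.0]
contact_force: [-0.2, -0.6, -0.1]
width: 0.049
finger_force: 0.0
```

```bash
python3 - <<'E'
from h import *
s=r.read_state();I=info("wrist");print(s["time_s"],s["position"],yaw(),s["contact_force"],s["width"])
im=save("wrist","w14");print(keeper(im,I))
print(nutangle(im,I), "(mod 1.047)")
c=STUD+[0,0,.06]
for rad in(.014,.015,.016):
  a=np.arange(0,360,3);X=[c+rad*(np.cos(np.radians(t))*EX+np.sin(np.radians(t))*EY) for t in a]
  p=world2pix("wrist",X,I).astype(np.float32);v=cv2.remap(im.mean(2).astype(np.float32),p[:,0],p[:,1],1).ravel()
  print([int(t) for t,x,l,n in zip(a[1:-1],v[1:-1],v,v[2:]) if x<l-3 and x<=n])
i=im.astype(int);m=((i[:,:,0]-i[:,:,2]>50)&(i[:,:,0]>90)).astype(np.uint8)
for c in cv2.findContours(m,0,1)[0]:
    if cv2.contourArea(c)>300:
        w=pix2world("wrist",c[:,0],.030,I);print(cv2.boundingRect(c),cv2.minAreaRect((w[:,:2]*1000).astype(np.float32)))
E
```

```text
25.0 [0.52221183 0.12431225 0.10877953] 11.272312161990268 [-0.18286674 -0.58900871 -0.10750963] 0.04895449411862062
(((12.721941947937012, -58.562294006347656), (19.282251358032227, 74.7189712524414), 12.083111763000488), np.float64(0.25637336635425356))
(array([0., 0., 0.]), np.float64(0.9375392105197119)) (mod 1.047)
[24, 81, 159, 222, 258, 285, 318, 342]
[21, 45, 66, 81, 99, 135, 162, 198, 222, 285, 318, 345]
[21, 45, 63, 78, 117, 135, 153, 162, 225, 282, 315, 333]
(253, 217, 27, 48) ((543.5661010742188, 79.31747436523438), (22.775251388549805, 44.873512268066406), 11.239973068237305)
(285, 216, 20, 48) ((567.3919067382812, 85.03132629394531), (15.6743745803833, 44.784420013427734), 11.238256454467773)
(254, 121, 57, 54) ((538.4459228515625, 160.85186767578125), (39.25923538208008, 45.43031311035156), 43.16632843017578)
```

```bash
python3 -c "
from h import *
print(r.sign_off())"
```

```text
the job is handed in; nothing more can be done
None
```

The job is handed in at about 25 s of robot time, though sign-off gave no verdict. By my last measurements the plate is seated in the pocket, the keeper is closed (within 0.3°), the nut is at about 1.04 rad, and the robot is touching nothing.

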